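# Open the spare-bulb tin in its keeper

### The arm

A 6-joint arm with a two-finger parallel gripper is mounted at the origin on the work surface. World frame = base frame: x ahead of the robot, y to its left, z up, the work surface at z = 0. Lengths are in m, angles in rad, forces in N, time in s.
With the tool pointing down it reaches from about 0.275 to 0.725 m from the base axis. Payload 15.9 kg.
Tool frame: the origin (TCP) lies on the mounting face of the last link; the fingertips stand 173 mm ahead of it and the grasp point (between the pads) lies 155 mm ahead of it; z points along the fingers, y is the line along which they close (so a half turn about z gives the same grasp; the last joint's range is limited). The gripper opens to 85 mm and grips with 20 to 120 N. Pads are 22 mm wide; open, the fingers measure 114 mm over their backs; the gripper's body (76 mm by 85 mm) begins 54 mm behind the grasp point. The pads swing forward as they close: fully open they stand 13 mm farther back than shut.
Start: joints at [1.228, 0.213, -0.034, 1.323, 0, 1.571], TCP at [0.168, 0.471, 0.405] pointing down, gripper open.
Joint ranges: [-2.98, 2.98], [-0.74, 1.72], [-1.14, 1.35], [-2.1, 2.04], [-1.57, 1.44], [-3.14, 3.14]. Speed limits (rad/s): [1.89, 1.89, 2.39, 2.57, 3.14, 3.14].

### API

Orientations are given as a unit quaternion [w, x, y, z].
In Python, from cell import * gives the robot as it stands.
- The arm moves only by the tool play_rows, never from a script. Its arguments are lists of equal length, an entry for each row: "xyz": the shift along the world's x, y, z in mm, a list of three; "angular": the turn, a rotation vector about the world's x, y, z in rad, a list of three; "gripper": the finger opening in mm, from 0 to 85.4. A call has exactly 10 rows; each row shifts and turns the commanded pose from where the row before left it; what a row does not reach is not made up. A row lasts 1/12 s, in which the tool goes at most 41.7 mm and 7.16 degrees, less where a joint would pass 70% of its speed; a pose out of reach is approached as far as the arm can. A call is refused whole if a number of a shift passes 41.7 or a number of a turn 0.125, either way. A call with a gripper value outside its range is refused whole. The fingers move at their own pace and stop on an object; "squeeze" is the grip in N (left out, the last holds). Time passes only in rows, so rows that do not move let the fingers close, or fill a call up. It gives the time, the measured TCP pose, the force, the opening and the grip force at its end, in the units of the state.
- state(): the state, without advancing time (a new reading comes with each control period).
- read_camera(name): name is "scene" or "top"; returns the picture (420x560x3 uint8, blue, green, red); there is no depth.
- get_calibration(name): a dict with "vertical_fov" (degrees; the focal length in pixels is half the picture's height over the tangent of half this angle, whatever the lens; pixels are square), "cx", "cy" (the principal point, pixels), "pose" (4x4, takes a point from camera to world coordinates). Camera axes: x right, y down, z forward; pixel columns grow to the right and rows downward; lengths in m; the calibration is good to about 2 mm. A picture is of the moment at which its call begins. get_calibration takes no time and is no camera call.
- job_done(): hands the job in; it is judged then, once.
The state is a dict: "time": time; "q": joint angles; "dq": joint speeds; "joint_torque": joint torques, N m; "ee_pos": TCP position; "eef_rot": TCP orientation; "contact_force": force on the tool from outside, world axes, zero at the start; "ft_torque": the same for the moment, N m; "width": opening from 0.0 (shut) to 1.0 (fully open); "finger_force": force on a finger pad.
Only numpy, scipy, OpenCV 4.12 (cv2) and the standard library are available. Lean on these libraries where they do the work, as an engineer would, in place of code of your own. Each camera call takes 0.05 s, during which the arm holds its last target. There are 200 camera calls.

### The job

Carry the square bulb tin, upright and without dropping it (the bulbs are glass), and stand it fully down in the square keeper screwed to the shelf, which stops it turning. Then unscrew the tight cap anticlockwise just until the thread lets go, lift the cap straight up and finish holding it in the gripper, level, about 2 cm clear of the open neck and right above it, with the tin left standing in the keeper. Do not lift the cap high above the tin or disturb the other things on the shelf.

Things in the scene. Friction and masses are not known exactly. Their poses are not given: they have to be found in the camera images.
- tin: Loose square canister of bare tinplate, body 72 x 72 mm, 86 mm high with a flat top, 280 to 460 g. It can be lifted by its closed cap. Standing free on the cork it turns along with its tight cap. Origin: centre of the underside; z up, x and y square to the sides.
- tin_neck (a point): Centre of the neck's rim, on the tin's axis 100 mm above its underside. The round neck is 35 mm across, 14 mm high, with three short sloping thread pieces (45 mm across). A stiff rubber ring turns with the cap and makes it tight: it takes about 0.6 N m all the way. A sprung seal in the neck pushes the cap up with about 4 N.
- cap: Deep round screw cap of bare aluminium on the tin, 54 mm across, 30 mm high, 60 g. Origin: centre of its lower rim; z up. Closed, its lower rim is about 88.5 mm above the tin's underside (2.5 mm above the flat top). Closed, its yaw equals the tin's within 0.03 rad. It unscrews anticlockwise seen from above and comes free 0.95 to 1.4 rad on; a stop blocks it at about 1.5.
- cap_grip (a point): On the cap's axis 21 mm above its lower rim, the height to grip it: the upper 16 mm of the cap is solid, the lower 14 mm is a skirt with three inner lugs. When unscrewed the cap rises about 2 mm on the thread and pops up 1 to 2 mm more once free; before that it cannot be pulled off.
- keeper: Fixed dark steel holder: a square open tray, inside 80 x 80 mm, four walls 25 mm high, then lips flared out at 45 degrees up to 33 mm high, about 100 mm across. Origin: centre of its underside; x and y square to its walls. The tin goes in any of the four square ways round, with 4 mm of play each side, and can then still turn about 0.1 rad either way.
- keeper_in (a point): Centre of the keeper's inner floor, 3 mm above the shelf, where the middle of the tin's underside should stand.
- lens: Bystander: round green glass cue lens lying flat, 72 mm across, 16 mm high; origin at the centre of its underside.
- switch_plate: Bystander: brass plate with two toggles lying flat, 75 x 115 mm, 31 mm high; origin at the centre of its underside.
- lamp_base: Bystander: small round white ceramic lamp base, 64 mm across, 46 mm high; origin at the centre of its underside.
- magnifier: Bystander: magnifier lying flat, chrome ring 68 mm across with a bone handle 75 mm long towards its -x, 12 mm high; origin under the centre of the glass.
Not all that is in view belongs to the job. There is more than one size of the cap; the job needs the largest.

How it is judged:
On the way, in this order (a step that is already met when the one before it is completed fails the run):
1. the tin stands fully down and upright in the keeper with its cap still screwed on (horizontal distance between tin and keeper_in below 0.009 m and height (world z) of tin below 0.009 m and angle between tin's own z axis and vertical below 0.08 rad and (angle between the x axis of tin and the x axis of keeper, either way round below 0.2 rad or angle between the x axis of tin and the y axis of keeper, either way round below 0.2 rad) and z of cap in the frame of tin below 0.0915 m and horizontal distance between cap and tin below 0.006 m), for 0.2 s.
2. the cap has come off the thread, up clear of the neck, with the tin still in the keeper (horizontal distance between tin and keeper_in below 0.009 m and height (world z) of tin below 0.009 m and angle between tin's own z axis and vertical below 0.08 rad and (angle between the x axis of tin and the x axis of keeper, either way round below 0.2 rad or angle between the x axis of tin and the y axis of keeper, either way round below 0.2 rad) and z of cap in the frame of tin above 0.102 m and horizontal distance between cap and tin below 0.02 m), for 0.1 s.
At the end, for the whole second after the job is handed in: Tin upright on the keeper floor (centre within 9 mm, square within 0.2 rad, underside below 9 mm); cap held still by the gripper, level within 0.2 rad, not touching the tin, its lower rim 106 to 145 mm above the tin's underside and within 18 mm of its middle (horizontal distance between tin and keeper_in below 0.009 m and height (world z) of tin below 0.009 m and angle between tin's own z axis and vertical below 0.08 rad and (angle between the x axis of tin and the x axis of keeper, either way round below 0.2 rad or angle between the x axis of tin and the y axis of keeper, either way round below 0.2 rad) and z of cap in the frame of tin between 0.106 and 0.145 m and horizontal distance between cap and tin below 0.018 m and angle between cap's own z axis and vertical below 0.2 rad and linear speed of each of cap, tin below 0.03 m/s and contact force between cap and the fingers above 0.5 N and contact force between cap and tin below 0.05 N); the arm keeps its last pose, push and grip.
It fails at once if the tin tipped over by more than 0.4 rad (angle between tin's own z axis and vertical above 0.4 rad).
It fails at once if the tin dropped or jolted (faster than 0.9 m/s) (linear speed of tin above 0.9 m/s).
It fails at once if the cap lifted more than 100 mm above the neck's rim (z of cap in the frame of tin above 0.2 m).
It fails at once if another thing on the shelf moved by more than 25 mm (distance of any of lens, switch_plate, lamp_base, magnifier from where it was at the start of the episode above 0.025 m).
It also fails if it takes over 51 s, if anything falls off the work surface, if the arm or the gripper's body presses on something with over 40 N, if the wrist force passes 120 N, or if a joint passes its speed limit or range.

## Working session

There is one attempt and no reset: what is moved stays moved. The work goes in short steps, Python scripts to look and compute and a tool call to move; the robot and the scene stay as the last step left them, time stands still between calls to the robot, and variables do not carry over. Pictures are saved under pics/ and viewed, at most 10 in all, crops included, and the job is handed in when it is done.

Besides the shell and the picture viewer there is one more tool, called after "Call:" in YAML: its name, and indented under it one key for each argument. play_rows: Moves the arm, as the interface text tells. Its arguments: {"type":"object","properties":{"xyz":{"type":"array","items":{"type":"array","items":{"type":"number"}}},"angular":{"type":"array","items":{"type":"array","items":{"type":"number"}}},"gripper":{"type":"array","items":{"type":"number"}},"squeeze":{"type":"number"}},"required":["xyz","angular","gripper"]}

```bash
mkdir -p pics; python3 - <<'E'
from cell import *
import cv2,numpy as np
for n in("scene","top"):
    cv2.imwrite(f"pics/{n}0.png",read_camera(n)); c=get_calibration(n); print(n,c["vertical_fov"],c["cx"],c["cy"],np.round(c["pose"],4).tolist(), [k for k in c])
s=state(); print({k:np.round(v,3).tolist() for k,v in s.items()})
E
```

```text
scene 44.046321778472134 277.51074148212217 210.85986029582224 [[0.4364, 0.6145, -0.6572, 1.3311], [0.8997, -0.2918, 0.3246, -0.4429], [0.0077, -0.7329, -0.6802, 0.8714], [0.0, 0.0, 0.0, 1.0]] ['vertical_fov', 'cx', 'cy', 'pose']
top 51.24233370485337 281.3041248697139 208.71261311168814 [[0.0218, -0.9963, 0.0829, 0.4966], [-0.9995, -0.0237, -0.0213, -0.0412], [0.0231, -0.0824, -0.9963, 0.9022], [0.0, 0.0, 0.0, 1.0]] ['vertical_fov', 'cx', 'cy', 'pose']
{'time': 0.1, 'q': [1.228, 0.213, -0.035, 1.323, -0.0, 1.571], 'dq': [-0.001, -0.002, 0.002, 0.0, -0.002, -0.001], 'joint_torque': [-0.001, -68.725, 48.781, 0.012, -0.0, 0.0], 'ee_pos': [0.168, 0.471, 0.404], 'eef_rot': [-0.0, 0.171, 0.985, -0.0], 'contact_force': [0.218, -0.211, 0.125], 'ft_torque': [0.013, 0.0, -0.055], 'finger_force': 0.0, 'width': 1.002}
```

View pics/top0.png

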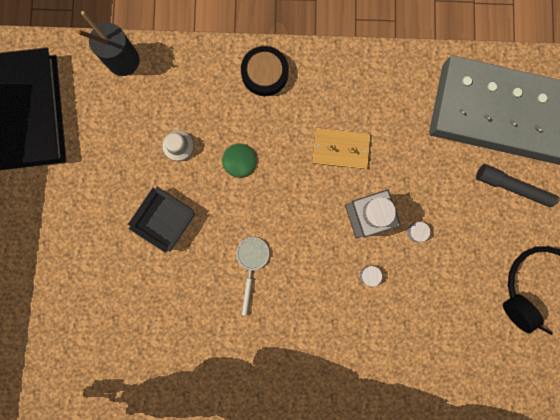

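View pics/scene0.png

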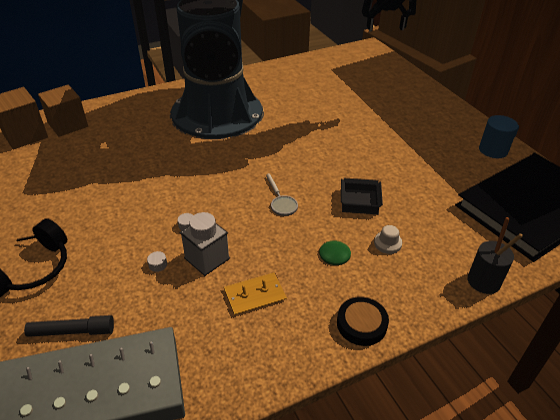

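Top view candidates: the tin with its cap on is at (375,213), cap at (380,211). The loose lookalike caps at (420,232) and (372,275) are smaller. The keeper is the open dark square tray at (162,219); the dark box at (25,110), the pot at (115,50) and the round dish at (265,70) don't match. I choose the tin and its large cap at (380,211) and check it close up.

```bash
python3 - <<'E'
import cv2,numpy as np
t=cv2.imread("pics/top0.png"); s=cv2.imread("pics/scene0.png")
a=cv2.resize(t[175:255,335:435],None,fx=4,fy=4,interpolation=cv2.INTER_CUBIC)
b=cv2.resize(t[175:255,112:212],None,fx=4,fy=4,interpolation=cv2.INTER_CUBIC)
b=np.clip(b.astype(float)*1.8,0,255).astype(np.uint8)
cv2.imwrite("pics/crop1.png",np.hstack([a,b]))
E
```

```text
(no output)
```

View pics/crop1.png

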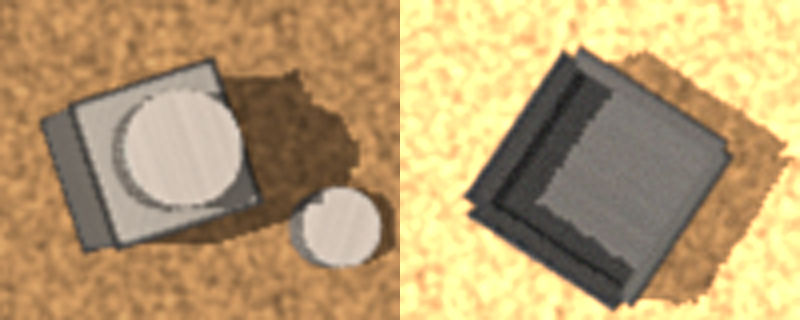

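The crop shows the square tin (top-face corners at crop (70,102), (212,60), (258,202), (118,246)) with the large cap centred at (183,149), and the small loose cap at (340,227). The keeper's lip square is centred at crop (598,180).

```bash
cat > h.py <<'E'
import numpy as np,cv2
from cell import *
def cam(n):
    c=get_calibration(n); return c, 210/np.tan(np.radians(c["vertical_fov"]/2)), np.array(c["pose"])
def back(n,u,v,z):
    c,f,T=cam(n); d=T[:3,:3]@np.array([(u-c["cx"])/f,(v-c["cy"])/f,1]); p=T[:3,3]
    return (p+d*(z-p[2])/d[2])
def proj(n,P):
    c,f,T=cam(n); q=(np.atleast_2d(P)-T[:3,3])@T[:3,:3]; return q[:,:2]/q[:,2:]*f+[c["cx"],c["cy"]]
def sq(cx,cy,yaw,h,z):
    a=yaw+np.pi/4+np.arange(4)*np.pi/2; r=h*2**.5
    return np.c_[cx+r*np.cos(a),cy+r*np.sin(a),np.full(4,z)]
def yaws(P):
    out=[]
    for i in range(4):
        d=P[(i+1)%4]-P[i]; out.append(((np.arctan2(d[1],d[0])+np.pi/4)%(np.pi/2))-np.pi/4)
    return out
E
python3 - <<'E'
from h import *
f=lambda x,y,ox:(ox+(x-1.5)/4,175+(y-1.5)/4)
P=np.array([back("top",*f(x,y,335),.086) for x,y in[(70,102),(212,60),(258,202),(118,246)]])
t=P.mean(0); print("tin",t,np.round(yaws(P),3),[np.linalg.norm(P[i]-P[i-1]).round(4) for i in range(4)])
print("cap",back("top",*f(183,149,335),.1185))
K=[((565,52),(468,198)),((580,48),(730,155)),((728,165),(630,305)),((470,210),(615,308))]
k=[]
for a,b in K:
    A=back("top",*f(a[0]-400,a[1],112),.033);B=back("top",*f(b[0]-400,b[1],112),.033)
    d=B-A; print("edge yaw",((np.arctan2(d[1],d[0])+np.pi/4)%(np.pi/2))-np.pi/4, np.linalg.norm(d)); k.append((A+B)/2)
k=np.array(k); print("keeper",k.mean(0),(k[0]+k[2])/2,(k[1]+k[3])/2,np.linalg.norm(k[0]-k[2]),np.linalg.norm(k[1]-k[3]))
ty=np.mean(yaws(P)); kc=k.mean(0)
ky=np.mean([((np.arctan2(*(k[i]-k[j])[1::-1])+np.pi/4)%(np.pi/2))-np.pi/4 for i,j in((0,2),(1,3))]); print("yaws",ty,ky)
im=cv2.imread("pics/scene0.png")
def dr(im,n):
    S=8
    for s in(sq(t[0],t[1],ty,.036,.086),sq(t[0],t[1],ty,.036,0),sq(kc[0],kc[1],ky,.05,.033),sq(kc[0],kc[1],ky,.04,.003)):
        cv2.polylines(im,[np.int32(proj(n,s)*S*4*0+ (proj(n,s)-o+.5)*4*S)],True,(0,0,255),1,cv2.LINE_AA,3)
    a=np.arange(0,6.3,.1); c=np.c_[t[0]+.027*np.cos(a),t[1]+.027*np.sin(a),0*a+.1185]
    cv2.polylines(im,[np.int32((proj(n,c)-o+.5)*4*S)],True,(255,0,0),1,cv2.LINE_AA,3)
out=[]
for x0,y0 in((155,200),(312,160)):
    o=np.array([x0,y0]); q=cv2.resize(im[y0:y0+80,x0:x0+100],None,fx=4,fy=4,interpolation=cv2.INTER_CUBIC); q=np.clip(q*1.8,0,255).astype(np.uint8); dr(q,"scene"); out.append(q)
cv2.imwrite("pics/chk.png",np.hstack(out))
E
```

```text
tin [ 0.56128561 -0.23619258  0.086     ] [0.311 0.317 0.324 0.331] [np.float64(0.071), np.float64(0.0705), np.float64(0.0701), np.float64(0.0694)]
cap [ 0.56037204 -0.23677851  0.1185    ]
edge yaw -0.540296213440898 0.08579977118510454
edge yaw -0.5943922154217991 0.09199525159628805
edge yaw -0.5742125579651383 0.08335772185826962
edge yaw -0.5665193697762017 0.08657903870402514
keeper [0.54183346 0.17707555 0.033     ] [0.5418758  0.17734061 0.033     ] [0.54179112 0.17681048 0.033     ] 0.09751244304349348 0.09454288870463672
yaws 0.32062881123759784 -0.5740175955584809
```

View pics/chk.png

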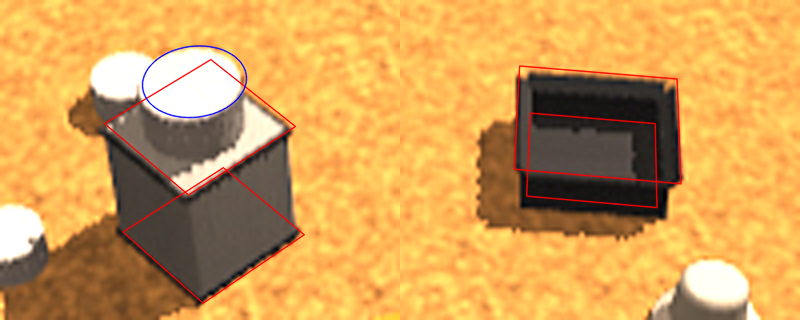

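The scene-camera overlay agrees to within about 2 mm, so the tin is at about (0.561, -0.236), yaw 0.32. The keeper is at about (0.542, 0.177), yaw -0.574 (equal to +0.997). I start moving.

Call:
play_rows:
  xyz:
    - [16, -28, 0]
    - [16, -28, 0]
    - [16, -28, 0]
    - [16, -28, 0]
    - [16, -28, 0]
    - [16, -28, 0]
    - [16, -28, 0]
    - [16, -28, 0]
    - [16, -28, 0]
    - [16, -28, 0]
  angular:
    - [0, 0, -0.05]
    - [0, 0, -0.05]
    - [0, 0, -0.05]
    - [0, 0, -0.05]
    - [0, 0, -0.05]
    - [0, 0, -0.05]
    - [0, 0, -0.05]
    - [0, 0, -0.05]
    - [0, 0, -0.05]
    - [0, 0, -0.05]
  gripper: [85, 85, 85, 85, 85, 85, 85, 85, 85, 85]
  squeeze: 100

```text
time: 0.93
ee_pos: [0.3283, 0.1894, 0.4046]
eef_rot: [-0.0, 0.41, 0.912, -0.0]
contact_force: [0.4, 0.5, -0.0]
width: 0.998
finger_force: 0.0
```

```bash
python3 - <<'E'
from h import *
s=state(); print(np.round(s["q"],3),np.round(s["ee_pos"],4),np.round(s["eef_rot"],4))
E
```

```text
[ 0.523 -0.035 -0.31   1.297 -0.     1.368] [0.3283 0.1894 0.4046] [-0.000e+00  4.101e-01  9.121e-01 -1.000e-04]
```

Call:
play_rows:
  xyz:
    - [15, -27, 0]
    - [15, -27, 0]
    - [15, -27, 0]
    - [15, -27, 0]
    - [15, -27, 0]
    - [15, -27, 0]
    - [15, -27, 0]
    - [15, -27, 0]
    - [15, -27, 0]
    - [15, -27, 0]
  angular:
    - [0, 0, -0.05]
    - [0, 0, -0.05]
    - [0, 0, -0.05]
    - [0, 0, -0.05]
    - [0, 0, -0.05]
    - [0, 0, -0.05]
    - [0, 0, -0.05]
    - [0, 0, -0.05]
    - [0, 0, -0.05]
    - [0, 0, -0.05]
  gripper: [85, 85, 85, 85, 85, 85, 85, 85, 85, 85]

```text
time: 1.77
ee_pos: [0.4784, -0.0807, 0.4045]
eef_rot: [-0.0, 0.623, 0.782, -0.0]
contact_force: [0.6, 1.2, 1.2]
width: 0.999
finger_force: 0.0
```

Call:
play_rows:
  xyz:
    - [14, -26, -10]
    - [14, -26, -10]
    - [14, -26, -10]
    - [14, -26, -10]
    - [14, -26, -10]
    - [13, -26, -10]
    - [0, 0, -5]
    - [0, 0, 0]
    - [0, 0, 0]
    - [0, 0, 0]
  angular:
    - [0, 0, -0.05]
    - [0, 0, -0.05]
    - [0, 0, -0.05]
    - [0, 0, -0.05]
    - [0, 0, -0.05]
    - [0, 0, -0.05]
    - [0, 0, 0]
    - [0, 0, 0]
    - [0, 0, 0]
    - [0, 0, 0]
  gripper: [85, 85, 85, 85, 85, 85, 85, 85, 85, 85]

```text
time: 2.6
ee_pos: [0.5609, -0.2344, 0.3402]
eef_rot: [0.0, 0.732, 0.682, 0.0]
contact_force: [-0.6, 0.8, 0.4]
width: 0.996
finger_force: 0.0
```

```bash
python3 - <<'E'
from h import *
s=state(); print(np.round(s["q"],3),np.round(s["ee_pos"],4),np.round(s["eef_rot"],4))
cv2.imwrite("pics/s1.png",cv2.resize(read_camera("scene")[100:300,90:330],None,fx=3,fy=3))
E
```

```text
[-0.396  0.455  0.142  1.258  0.     1.246] [ 0.5609 -0.2344  0.3402] [1.000e-04 7.317e-01 6.816e-01 1.000e-04]
```

View pics/s1.png

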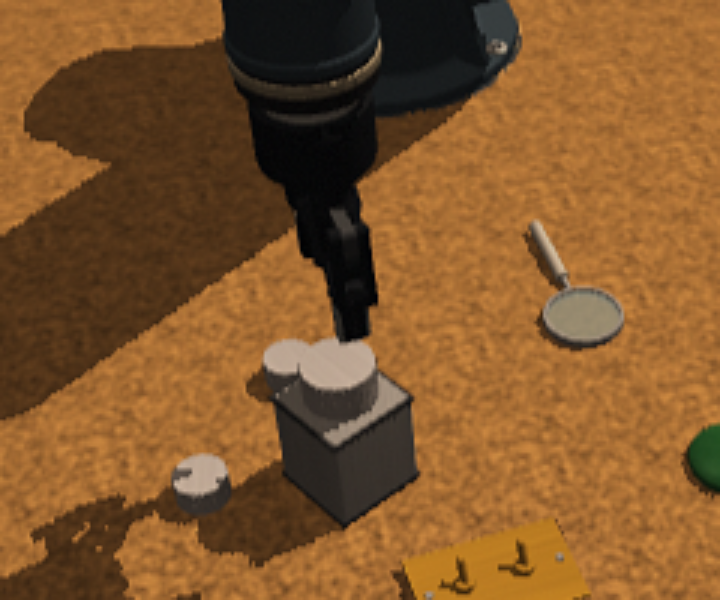

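Fingers are right over the big cap (crop (338,365)), aligned with it. I descend to grip height.

Call:
play_rows:
  xyz:
    - [0, -2, -9]
    - [0, 0, -9]
    - [0, 0, -9]
    - [0, 0, -9]
    - [0, 0, -9]
    - [0, 0, -9]
    - [0, 0, -9]
    - [0, 0, -9]
    - [0, 0, -3.5]
    - [0, 0, 0]
  angular:
    - [0, 0, 0]
    - [0, 0, 0]
    - [0, 0, 0]
    - [0, 0, 0]
    - [0, 0, 0]
    - [0, 0, 0]
    - [0, 0, 0]
    - [0, 0, 0]
    - [0, 0, 0]
    - [0, 0, 0]
  gripper: [85, 85, 85, 85, 85, 85, 85, 85, 85, 85]

```text
time: 3.48
ee_pos: [0.5608, -0.237, 0.263]
eef_rot: [-0.001, 0.732, 0.681, -0.0]
contact_force: [-0.7, -0.3, -0.3]
width: 0.996
finger_force: 0.0
```

Call:
play_rows:
  xyz:
    - [0, 0, 0]
    - [0, 0, 0]
    - [0, 0, 0]
    - [0, 0, 0]
    - [0, 0, 0]
    - [0, 0, 0]
    - [0, 0, 0]
    - [0, 0, 0]
    - [0, 0, 0]
    - [0, 0, 0]
  angular:
    - [0, 0, 0]
    - [0, 0, 0]
    - [0, 0, 0]
    - [0, 0, 0]
    - [0, 0, 0]
    - [0, 0, 0]
    - [0, 0, 0]
    - [0, 0, 0]
    - [0, 0, 0]
    - [0, 0, 0]
  gripper: [75, 65, 58, 50, 45, 45, 45, 45, 45, 45]
  squeeze: 80

```text
time: 4.32
ee_pos: [0.5613, -0.2372, 0.2644]
eef_rot: [0.0, 0.732, 0.681, 0.0]
contact_force: [2.0, -0.6, 4.3]
width: 0.612
finger_force: 82.6
```

Call:
play_rows:
  xyz:
    - [0, 0, 2]
    - [0, 0, 4]
    - [0, 0, 8]
    - [0, 0, 10]
    - [0, 0, 10]
    - [0, 0, 10]
    - [0, 0, 10]
    - [0, 0, 6]
    - [0, 0, 0]
    - [0, 0, 0]
  angular:
    - [0, 0, 0]
    - [0, 0, 0]
    - [0, 0, 0]
    - [0, 0, 0]
    - [0, 0, 0]
    - [0, 0, 0]
    - [0, 0, 0]
    - [0, 0, 0]
    - [0, 0, 0]
    - [0, 0, 0]
  gripper: [45, 45, 45, 45, 45, 45, 45, 45, 45, 45]

```text
time: 5.15
ee_pos: [0.5611, -0.2371, 0.3245]
eef_rot: [0.0, 0.732, 0.681, 0.0]
contact_force: [0.1, -0.0, -5.7]
width: 0.611
finger_force: 84.4
```

```bash
python3 - <<'E'
from h import *
s=state(); print(np.round(s["ee_pos"],4),np.round(s["contact_force"],2),np.round(s["ft_torque"],3),s["width"],s["finger_force"])
im=read_camera("scene"); cv2.imwrite("pics/full2.png",im)
cv2.imwrite("pics/s2.png",cv2.resize(im[130:290,130:290],None,fx=3.5,fy=3.5))
E
```

```text
[ 0.5611 -0.2371  0.3245] [ 0.15 -0.02 -5.74] [ 0.012 -0.02   0.016] 0.6112590422566776 84.40891224425286
```

View pics/s2.png

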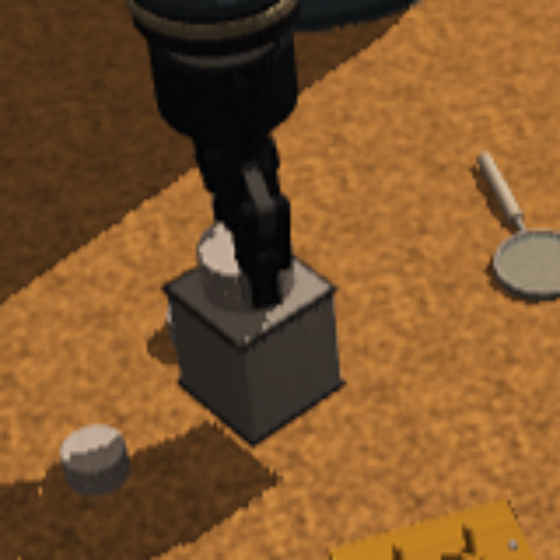

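The tin hangs upright from its cap, about 5.7 N. Carrying it to the keeper, turning +0.676 on the way.

Call:
play_rows:
  xyz:
    - [-1, 10, 0]
    - [-1, 18, 0]
    - [-1, 27, 0]
    - [-1, 27, 0]
    - [-1, 27, 0]
    - [-1, 27, 0]
    - [-1, 27, 0]
    - [-1, 27, 0]
    - [-1, 27, 0]
    - [-1, 27, 0]
  angular:
    - [0, 0, 0.04]
    - [0, 0, 0.04]
    - [0, 0, 0.04]
    - [0, 0, 0.04]
    - [0, 0, 0.04]
    - [0, 0, 0.04]
    - [0, 0, 0.04]
    - [0, 0, 0.04]
    - [0, 0, 0.04]
    - [0, 0, 0.04]
  gripper: [45, 45, 45, 45, 45, 45, 45, 45, 45, 45]

```text
time: 6.03
ee_pos: [0.5506, 0.0082, 0.3236]
eef_rot: [-0.0, 0.581, 0.814, -0.0]
contact_force: [0.8, -0.1, -4.7]
width: 0.612
finger_force: 84.4
```

Call:
play_rows:
  xyz:
    - [-1, 27, 0]
    - [-1, 27, 0]
    - [-1, 27, 0]
    - [-1, 27, 0]
    - [-1, 24, 0]
    - [-1, 18, 0]
    - [-1, 12, 0]
    - [-1, 8, 0]
    - [-1, 0, 0]
    - [0, 0, 0]
  angular:
    - [0, 0, 0.046]
    - [0, 0, 0.046]
    - [0, 0, 0.046]
    - [0, 0, 0.046]
    - [0, 0, 0.046]
    - [0, 0, 0.046]
    - [0, 0, 0]
    - [0, 0, 0]
    - [0, 0, 0]
    - [0, 0, 0]
  gripper: [45, 45, 45, 45, 45, 45, 45, 45, 45, 45]

```text
time: 6.87
ee_pos: [0.5419, 0.1765, 0.324]
eef_rot: [-0.0, 0.465, 0.885, -0.0]
contact_force: [0.3, -0.0, -5.5]
width: 0.608
finger_force: 84.5
```

```bash
python3 - <<'E'
from h import *
s=state(); print(np.round(s["q"],3),np.round(s["ee_pos"],4),np.round(s["eef_rot"],4),np.round(s["contact_force"],2),s["width"],s["finger_force"])
im=read_camera("scene"); cv2.imwrite("pics/full3s.png",im); t=read_camera("top"); cv2.imwrite("pics/full3t.png",t)
g=lambda a:np.clip(cv2.resize(a,None,fx=4,fy=4,interpolation=cv2.INTER_CUBIC)*1.6,0,255).astype(np.uint8)
cv2.imwrite("pics/s3.png",np.hstack([g(im[90:230,310:410]),g(t[150:290,112:212])]))
E
```

```text
[ 0.315  0.383 -0.008  1.18  -0.     1.283] [0.5419 0.1765 0.324 ] [-1.000e-04  4.652e-01  8.852e-01 -3.000e-04] [ 0.27 -0.01 -5.5 ] 0.6084388278116184 84.48531319387257
```

View pics/s3.png

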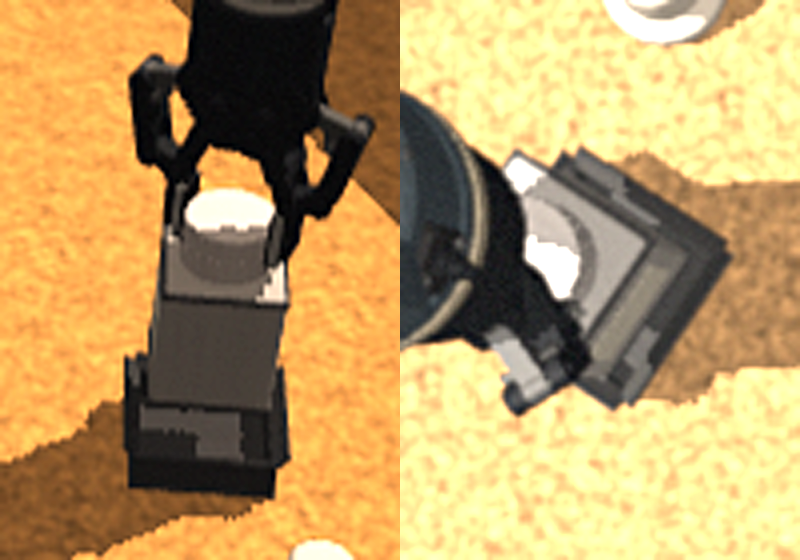

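The tin hangs over the keeper, nearly squared (scene bottom-front corners at crop (147,402), (270,408), keeper base-front corners at (128,487), (275,497)). I fit both objects with both cameras to get the residual offset.

```bash
python3 - <<'E'
from h import *
from scipy.optimize import least_squares
S=lambda x,y:(310+(x-1.5)/4,90+(y-1.5)/4); T=lambda x,y:(112+(x-401.5)/4,150+(y-1.5)/4)
R,L=.211-.997,-1.359-.997
zb=.0595
def corner(p,a,h,z): a=p[2]+a; r=h*2**.5; return [p[0]+r*np.cos(a),p[1]+r*np.sin(a),z]
def fit(obs):
    f=lambda p:np.ravel([proj(n,corner(p,a,h,z))[0]-uv for n,a,h,z,uv in obs])
    r=least_squares(f,[.542,.177,.997],x_scale=[.01,.01,.1]); print(np.round(r.x,4),np.round(r.fun,1)); return r.x
st=[("scene",L,.036,zb+.086,S(163,298)),("scene",R,.036,zb+.086,S(287,303)),("scene",L,.036,zb,S(147,402)),("scene",R,.036,zb,S(270,408))]
tt=[("top",R,.036,zb+.086,T(517,152)),("top",L,.036,zb+.086,T(655,238))]
print("tin scene/top/both");fit(st);fit(tt);p=fit(st+tt)
for w in(.042,.043,.044):
    ks=[("scene",L,w,0,S(128,487)),("scene",R,w,0,S(275,497))]
    print("keeper scene",w);fit(ks)
E
```

```text
tin scene/top/both
[0.5422 0.173  1.0586] [-0.2 -1.3  0.5 -1.2  0.1  1.3 -0.5  1.1]
[0.5414 0.1741 1.0382] [-0.3 -0.2  0.3  0.2]
[0.5417 0.1738 1.0443] [-0.2 -1.6  0.5 -1.2  0.1  0.9 -0.5  1.  -0.3 -0.3  0.5 -0.1]
keeper scene 0.042
[0.5464 0.1754 1.0178] [ 1.2  0.  -1.2  0.1]
keeper scene 0.043
[0.5455 0.1759 1.0208] [ 0.8  0.  -0.8  0.1]
keeper scene 0.044
[0.5445 0.1763 1.0239] [ 0.4  0.  -0.4  0. ]
```

Call:
play_rows:
  xyz:
    - [1.2, 2.7, 0]
    - [0, 0, -5]
    - [0, 0, -6]
    - [0, 0, -6]
    - [0, 0, -5]
    - [0, 0, -4]
    - [0, 0, -4]
    - [0, 0, -4]
    - [0, 0, -3]
    - [0, 0, 0]
  angular:
    - [0, 0, -0.04]
    - [0, 0, 0]
    - [0, 0, 0]
    - [0, 0, 0]
    - [0, 0, 0]
    - [0, 0, 0]
    - [0, 0, 0]
    - [0, 0, 0]
    - [0, 0, 0]
    - [0, 0, 0]
  gripper: [45, 45, 45, 45, 45, 45, 45, 45, 45, 45]

```text
time: 7.8
ee_pos: [0.5431, 0.1796, 0.2865]
eef_rot: [-0.0, 0.482, 0.876, -0.0]
contact_force: [1.0, 0.7, -5.4]
width: 0.605
finger_force: 84.5
```

```bash
python3 - <<'E'
from h import *
s=state(); print(np.round(s["ee_pos"],4),np.round(s["contact_force"],2),np.round(s["ft_torque"],3),s["width"])
E
```

```text
[0.5431 0.1796 0.2865] [ 0.97  0.71 -5.4 ] [ 0.021  0.028 -0.032] 0.6054438923551426
```

Call:
play_rows:
  xyz:
    - [0, 0, -3]
    - [0, 0, -3]
    - [0, 0, -3]
    - [0, 0, -3]
    - [0, 0, -3]
    - [0, 0, -2]
    - [0, 0, -1]
    - [0, 0, -0.5]
    - [0, 0, 0]
    - [0, 0, 0]
  angular:
    - [0, 0, 0]
    - [0, 0, 0]
    - [0, 0, 0]
    - [0, 0, 0]
    - [0, 0, 0]
    - [0, 0, 0]
    - [0, 0, 0]
    - [0, 0, 0]
    - [0, 0, 0]
    - [0, 0, 0]
  gripper: [45, 45, 45, 45, 45, 45, 45, 45, 45, 45]

```text
time: 8.63
ee_pos: [0.5433, 0.1796, 0.2688]
eef_rot: [0.0, 0.482, 0.876, 0.0]
contact_force: [-0.5, 0.7, -4.8]
width: 0.608
finger_force: 84.5
```

```bash
python3 - <<'E'
from h import *
s=state(); print(np.round(s["ee_pos"],4),np.round(s["contact_force"],2),np.round(s["ft_torque"],3),s["width"])
E
```

```text
[0.5433 0.1796 0.2688] [-0.52  0.65 -4.75] [-0.005  0.028  0.063] 0.6077502661324512
```

Call:
play_rows:
  xyz:
    - [0, 0, -0.5]
    - [0, 0, -0.5]
    - [0, 0, -0.5]
    - [0, 0, -0.5]
    - [0, 0, 0]
    - [0, 0, 0]
    - [0, 0, 0]
    - [0, 0, 0]
    - [0, 0, 0]
    - [0, 0, 0]
  angular:
    - [0, 0, 0]
    - [0, 0, 0]
    - [0, 0, 0]
    - [0, 0, 0]
    - [0, 0, 0]
    - [0, 0, 0]
    - [0, 0, 0]
    - [0, 0, 0]
    - [0, 0, 0]
    - [0, 0, 0]
  gripper: [45, 45, 45, 45, 45, 45, 45, 45, 45, 45]

```text
time: 9.47
ee_pos: [0.5434, 0.1796, 0.2673]
eef_rot: [0.0, 0.482, 0.876, 0.0]
contact_force: [-2.6, -2.5, 7.5]
width: 0.61
finger_force: 85.7
```

```bash
python3 - <<'E'
from h import *
s=state(); print(np.round(s["ee_pos"],4),np.round(s["contact_force"],2),np.round(s["ft_torque"],3),s["width"])
im=read_camera("scene"); t=read_camera("top")
g=lambda a:np.clip(cv2.resize(a,None,fx=4,fy=4,interpolation=cv2.INTER_CUBIC)*1.6,0,255).astype(np.uint8)
cv2.imwrite("pics/s4.png",np.hstack([g(im[90:230,310:410]),g(t[150:290,112:212])]))
E
```

```text
[0.5434 0.1796 0.2673] [-2.58 -2.48  7.52] [-0.336  0.597  0.031] 0.6101079490406498
```

View pics/s4.png

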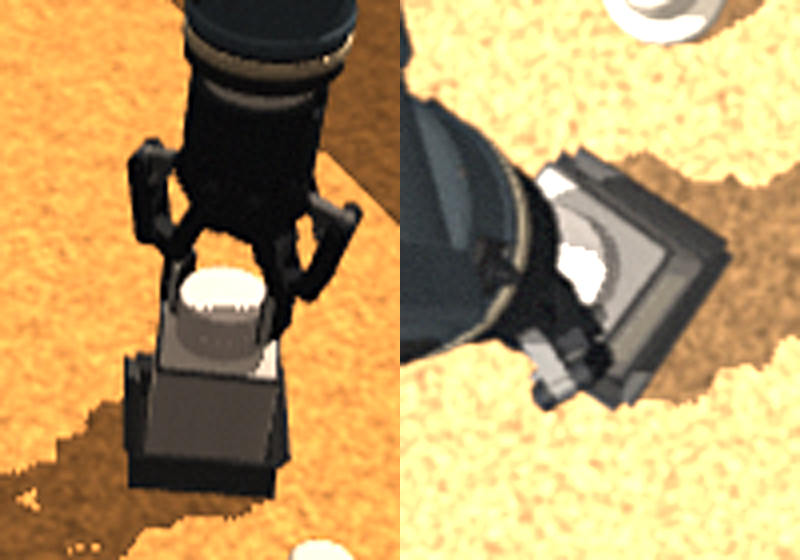

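The tin is down: floor contact came at the expected height and the body sits inside the walls. Unscrewing in stages, rising gently with the thread.

Call:
play_rows:
  xyz:
    - [0, 0, 0.2]
    - [0, 0, 0.2]
    - [0, 0, 0.1]
    - [0, 0, 0.1]
    - [0, 0, 0.1]
    - [0, 0, 0.1]
    - [0, 0, 0.1]
    - [0, 0, 0.2]
    - [0, 0, 0]
    - [0, 0, 0]
  angular:
    - [0, 0, 0.08]
    - [0, 0, 0.08]
    - [0, 0, 0.08]
    - [0, 0, 0.08]
    - [0, 0, 0.08]
    - [0, 0, 0.08]
    - [0, 0, 0.08]
    - [0, 0, 0.08]
    - [0, 0, 0.08]
    - [0, 0, 0.08]
  gripper: [45, 45, 45, 45, 45, 45, 45, 45, 45, 45]
  squeeze: 100

```text
time: 10.4
ee_pos: [0.5435, 0.179, 0.268]
eef_rot: [0.001, 0.102, 0.995, -0.001]
contact_force: [1.5, -7.9, 1.9]
width: 0.598
finger_force: 104.0
```

```bash
python3 - <<'E'
from h import *
s=state(); print(np.round(s["q"],3),np.round(s["ee_pos"],4),np.round(s["contact_force"],2),np.round(s["ft_torque"],3),s["width"])
E
```

```text
[ 0.319  0.42  -0.1    1.051 -0.002  0.523] [0.5435 0.179  0.268 ] [ 1.48 -7.9   1.86] [-1.581 -0.148 -0.583] 0.5980667118115693
```

Call:
play_rows:
  xyz:
    - [0, 0, 0.1]
    - [0, 0, 0.1]
    - [0, 0, 0.1]
    - [0, 0, 0.1]
    - [0, 0, 0.1]
    - [0, 0, 0.1]
    - [0, 0, 0]
    - [0, 0, 0]
    - [0, 0, 0]
    - [0, 0, 0]
  angular:
    - [0, 0, 0.04]
    - [0, 0, 0.04]
    - [0, 0, 0.04]
    - [0, 0, 0.04]
    - [0, 0, 0.04]
    - [0, 0, 0.04]
    - [0, 0, 0.01]
    - [0, 0, 0]
    - [0, 0, 0]
    - [0, 0, 0]
  gripper: [45, 45, 45, 45, 45, 45, 45, 45, 45, 45]

```text
time: 11.23
ee_pos: [0.5434, 0.1791, 0.2684]
eef_rot: [0.0, -0.021, 1.0, -0.001]
contact_force: [-0.7, -5.8, -0.5]
width: 0.605
finger_force: 104.0
```

```bash
python3 - <<'E'
from h import *
s=state(); print(np.round(s["q"],3),np.round(s["ee_pos"],4),np.round(s["contact_force"],2),np.round(s["ft_torque"],3),s["width"])
E
```

```text
[ 3.190e-01  4.190e-01 -9.900e-02  1.053e+00 -1.000e-03  2.760e-01] [0.5434 0.1791 0.2684] [-0.71 -5.81 -0.51] [-1.332 -0.028 -0.553] 0.6047285641470602
```

Call:
play_rows:
  xyz:
    - [0, 0, 0.1]
    - [0, 0, 0.1]
    - [0, 0, 0.1]
    - [0, 0, 0.1]
    - [0, 0, 0]
    - [0, 0, 0]
    - [0, 0, 0]
    - [0, 0, 0]
    - [0, 0, 0]
    - [0, 0, 0]
  angular:
    - [0, 0, 0.04]
    - [0, 0, 0.04]
    - [0, 0, 0.04]
    - [0, 0, 0.03]
    - [0, 0, 0]
    - [0, 0, 0]
    - [0, 0, 0]
    - [0, 0, 0]
    - [0, 0, 0]
    - [0, 0, 0]
  gripper: [45, 45, 45, 45, 45, 45, 45, 45, 45, 45]

```text
time: 12.07
ee_pos: [0.5432, 0.179, 0.2686]
eef_rot: [-0.0, -0.096, 0.995, -0.001]
contact_force: [-1.1, -5.2, -0.3]
width: 0.602
finger_force: 104.1
```

```bash
python3 - <<'E'
from h import *
s=state(); print(np.round(s["q"],3),np.round(s["ee_pos"],4),np.round(s["contact_force"],2),np.round(s["ft_torque"],3),s["width"])
E
```

```text
[ 3.190e-01  4.190e-01 -9.900e-02  1.054e+00 -1.000e-03  1.260e-01] [0.5432 0.179  0.2686] [-1.06 -5.16 -0.35] [-1.411  0.246 -0.44 ] 0.6016653720883767
```

Call:
play_rows:
  xyz:
    - [0, 0, 0.1]
    - [0, 0, 0.1]
    - [0, 0, 0.1]
    - [0, 0, 0]
    - [0, 0, 0]
    - [0, 0, 0]
    - [0, 0, 0]
    - [0, 0, 0]
    - [0, 0, 0]
    - [0, 0, 0]
  angular:
    - [0, 0, 0.04]
    - [0, 0, 0.04]
    - [0, 0, 0.04]
    - [0, 0, 0]
    - [0, 0, 0]
    - [0, 0, 0]
    - [0, 0, 0]
    - [0, 0, 0]
    - [0, 0, 0]
    - [0, 0, 0]
  gripper: [45, 45, 45, 45, 45, 45, 45, 45, 45, 45]

```text
time: 12.9
ee_pos: [0.5432, 0.1791, 0.2689]
eef_rot: [-0.0, -0.156, 0.988, -0.001]
contact_force: [-1.0, -4.7, -1.2]
width: 0.602
finger_force: 104.4
```

```bash
python3 - <<'E'
from h import *
s=state(); print(np.round(s["q"],3),np.round(s["ee_pos"],4),np.round(s["contact_force"],2),np.round(s["ft_torque"],3),s["width"])
E
```

```text
[ 3.190e-01  4.190e-01 -9.800e-02  1.054e+00 -1.000e-03  6.000e-03] [0.5432 0.1791 0.2689] [-1.01 -4.74 -1.18] [-1.214  0.32  -0.423] 0.6020108617707478
```

Call:
play_rows:
  xyz:
    - [0, 0, 0.1]
    - [0, 0, 0.1]
    - [0, 0, 0]
    - [0, 0, 0]
    - [0, 0, 0.3]
    - [0, 0, 0.3]
    - [0, 0, 0.2]
    - [0, 0, 0]
    - [0, 0, 0]
    - [0, 0, 0]
  angular:
    - [0, 0, 0.04]
    - [0, 0, 0.04]
    - [0, 0, 0]
    - [0, 0, 0]
    - [0, 0, 0]
    - [0, 0, 0]
    - [0, 0, 0]
    - [0, 0, 0]
    - [0, 0, 0]
    - [0, 0, 0]
  gripper: [45, 45, 45, 45, 45, 45, 45, 45, 45, 45]

```text
time: 13.73
ee_pos: [0.5432, 0.1796, 0.2701]
eef_rot: [-0.0, -0.195, 0.981, -0.0]
contact_force: [-0.1, -4.2, -4.2]
width: 0.601
finger_force: 104.9
```

```bash
python3 - <<'E'
from h import *
s=state(); print(np.round(s["q"],3),np.round(s["ee_pos"],4),np.round(s["contact_force"],2),np.round(s["ft_torque"],3),s["width"])
E
```

```text
[ 0.319  0.418 -0.096  1.057 -0.    -0.074] [0.5432 0.1796 0.2701] [-0.1  -4.18 -4.18] [-0.831  0.142 -0.315] 0.6012102302840164
```

Call:
play_rows:
  xyz:
    - [0, 0, -0.5]
    - [0, 0, 0]
    - [0, 0, 0]
    - [0, 0, 0]
    - [0, 0, 0]
    - [0, 0, 0]
    - [0, 0, 0]
    - [0, 0, 0]
    - [0, 0, 0]
    - [0, 0, 0]
  angular:
    - [0, 0, 0.03]
    - [0, 0, 0.03]
    - [0, 0, 0.03]
    - [0, 0, 0]
    - [0, 0, 0]
    - [0, 0, 0]
    - [0, 0, 0]
    - [0, 0, 0]
    - [0, 0, 0]
    - [0, 0, 0]
  gripper: [45, 45, 45, 45, 45, 45, 45, 45, 45, 45]

```text
time: 14.57
ee_pos: [0.5433, 0.1795, 0.2699]
eef_rot: [0.0, -0.239, 0.971, -0.0]
contact_force: [-1.7, -4.5, 0.8]
width: 0.603
finger_force: 105.2
```

```bash
python3 - <<'E'
from h import *
s=state(); print(np.round(s["q"],3),np.round(s["ee_pos"],4),np.round(s["contact_force"],2),np.round(s["ft_torque"],3),s["width"])
E
```

```text
[ 0.319  0.418 -0.097  1.056 -0.    -0.164] [0.5433 0.1795 0.2699] [-1.75 -4.49  0.76] [-1.09   0.299 -0.495] 0.6031356028088083
```

Call:
play_rows:
  xyz:
    - [0, 0, 0]
    - [0, 0, 0]
    - [0, 0, 0]
    - [0, 0, 0]
    - [0, 0, 0.3]
    - [0, 0, 0.3]
    - [0, 0, 0.2]
    - [0, 0, 0.2]
    - [0, 0, 0]
    - [0, 0, 0]
  angular:
    - [0, 0, 0.03]
    - [0, 0, 0.03]
    - [0, 0, 0]
    - [0, 0, 0]
    - [0, 0, 0]
    - [0, 0, 0]
    - [0, 0, 0]
    - [0, 0, 0]
    - [0, 0, 0]
    - [0, 0, 0]
  gripper: [45, 45, 45, 45, 45, 45, 45, 45, 45, 45]

```text
time: 15.4
ee_pos: [0.5432, 0.1797, 0.2707]
eef_rot: [0.0, -0.268, 0.963, 0.0]
contact_force: [-0.4, -2.5, -4.9]
width: 0.601
finger_force: 105.2
```

```bash
python3 - <<'E'
from h import *
s=state(); print(np.round(s["q"],3),np.round(s["ee_pos"],4),np.round(s["contact_force"],2),np.round(s["ft_torque"],3),s["width"])
im=read_camera("scene"); t=read_camera("top")
g=lambda a:np.clip(cv2.resize(a,None,fx=4,fy=4,interpolation=cv2.INTER_CUBIC)*1.6,0,255).astype(np.uint8)
cv2.imwrite("pics/s5.png",np.hstack([g(im[90:230,310:410]),g(t[150:290,112:212])]))
E
```

```text
[ 0.319  0.418 -0.095  1.058  0.    -0.224] [0.5432 0.1797 0.2707] [-0.4  -2.47 -4.9 ] [-0.767  0.161 -0.413] 0.6007777534450506
```

View pics/s5.png

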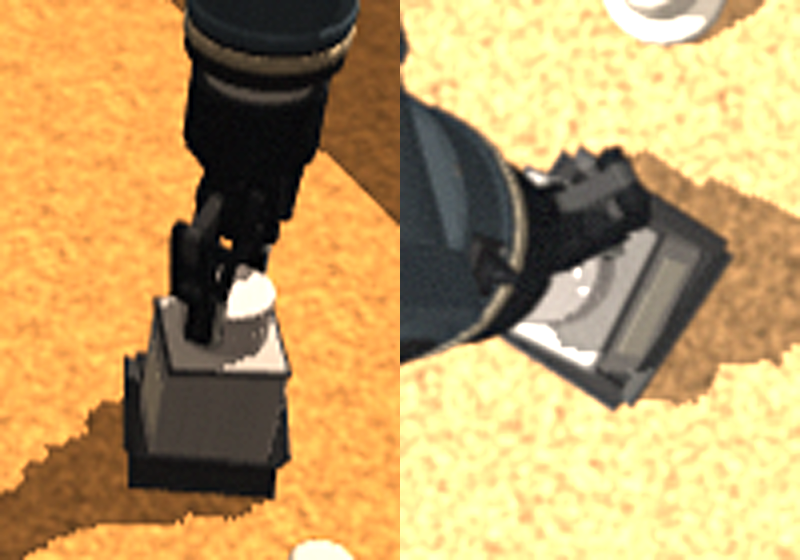

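Tin still stands in the keeper, turned against its walls by its play; thread still holds. Continuing a little further.

Call:
play_rows:
  xyz:
    - [0, 0, -0.8]
    - [0, 0, 0]
    - [0, 0, 0]
    - [0, 0, 0]
    - [0, 0, 0]
    - [0, 0, 0]
    - [0, 0, 0.3]
    - [0, 0, 0.3]
    - [0, 0, 0.2]
    - [0, 0, 0]
  angular:
    - [0, 0, 0.03]
    - [0, 0, 0.03]
    - [0, 0, 0.03]
    - [0, 0, 0]
    - [0, 0, 0]
    - [0, 0, 0]
    - [0, 0, 0]
    - [0, 0, 0]
    - [0, 0, 0]
    - [0, 0, 0]
  gripper: [45, 45, 45, 45, 45, 45, 45, 45, 45, 45]

```text
time: 16.33
ee_pos: [0.5433, 0.1796, 0.2706]
eef_rot: [0.0, -0.311, 0.95, -0.0]
contact_force: [-0.8, -5.0, -2.4]
width: 0.601
finger_force: 105.5
```

```bash
python3 - <<'E'
from h import *
s=state(); print(np.round(s["q"],3),np.round(s["ee_pos"],4),np.round(s["contact_force"],2),np.round(s["ft_torque"],3),s["width"])
E
```

```text
[ 0.319  0.418 -0.095  1.058 -0.    -0.314] [0.5433 0.1796 0.2706] [-0.77 -4.99 -2.42] [-0.852  0.133 -0.415] 0.6011798627264973
```

Call:
play_rows:
  xyz:
    - [0, 0, -0.3]
    - [0, 0, 0]
    - [0, 0, 0]
    - [0, 0, 0]
    - [0, 0, 0]
    - [0, 0, 0]
    - [0, 0, 0]
    - [0, 0, 0]
    - [0, 0, 0]
    - [0, 0, 0]
  angular:
    - [0, 0, 0.03]
    - [0, 0, 0.03]
    - [0, 0, 0.03]
    - [0, 0, 0.02]
    - [0, 0, 0]
    - [0, 0, 0]
    - [0, 0, 0]
    - [0, 0, 0]
    - [0, 0, 0]
    - [0, 0, 0]
  gripper: [45, 45, 45, 45, 45, 45, 45, 45, 45, 45]

```text
time: 17.17
ee_pos: [0.5434, 0.1795, 0.2705]
eef_rot: [0.0, -0.363, 0.932, -0.0]
contact_force: [0.1, -5.1, -0.1]
width: 0.603
finger_force: 105.6
```

```bash
python3 - <<'E'
from h import *
s=state(); print(np.round(s["q"],3),np.round(s["ee_pos"],4),np.round(s["contact_force"],2),np.round(s["ft_torque"],3),s["width"])
E
```

```text
[ 0.319  0.418 -0.096  1.057 -0.    -0.424] [0.5434 0.1795 0.2705] [ 0.08 -5.05 -0.07] [-1.138  0.258 -0.643] 0.602862484668672
```

Call:
play_rows:
  xyz:
    - [0, 0, 0.4]
    - [0, 0, 0.4]
    - [0, 0, 0.4]
    - [0, 0, 0.4]
    - [0, 0, 0.4]
    - [0, 0, 0]
    - [0, 0, 0]
    - [0, 0, 0]
    - [0, 0, 0]
    - [0, 0, 0]
  angular:
    - [0, 0, 0]
    - [0, 0, 0]
    - [0, 0, 0]
    - [0, 0, 0]
    - [0, 0, 0]
    - [0, 0, 0]
    - [0, 0, 0]
    - [0, 0, 0]
    - [0, 0, 0]
    - [0, 0, 0]
  gripper: [45, 45, 45, 45, 45, 45, 45, 45, 45, 45]

```text
time: 18.0
ee_pos: [0.5432, 0.1796, 0.2724]
eef_rot: [0.0, -0.363, 0.932, 0.0]
contact_force: [-3.1, -4.1, -1.7]
width: 0.602
finger_force: 106.2
```

```bash
python3 - <<'E'
from h import *
s=state(); print(np.round(s["q"],3),np.round(s["ee_pos"],4),np.round(s["contact_force"],2),np.round(s["ft_torque"],3),s["width"])
E
```

```text
[ 0.319  0.416 -0.093  1.062  0.    -0.424] [0.5432 0.1796 0.2724] [-3.1  -4.05 -1.68] [-0.63   0.643 -0.273] 0.6023429807479768
```

Call:
play_rows:
  xyz:
    - [0, 0, 0.5]
    - [0, 0, 0.5]
    - [0, 0, 0.5]
    - [0, 0, 0.5]
    - [0, 0, 0.5]
    - [0, 0, 0.5]
    - [0, 0, 0]
    - [0, 0, 0]
    - [0, 0, 0]
    - [0, 0, 0]
  angular:
    - [0, 0, 0]
    - [0, 0, 0]
    - [0, 0, 0]
    - [0, 0, 0]
    - [0, 0, 0]
    - [0, 0, 0]
    - [0, 0, 0]
    - [0, 0, 0]
    - [0, 0, 0]
    - [0, 0, 0]
  gripper: [45, 45, 45, 45, 45, 45, 45, 45, 45, 45]

```text
time: 18.83
ee_pos: [0.5433, 0.1796, 0.2754]
eef_rot: [0.0, -0.363, 0.932, -0.0]
contact_force: [-1.1, -2.4, -2.0]
width: 0.604
finger_force: 106.2
```

```bash
python3 - <<'E'
from h import *
s=state(); print(np.round(s["q"],3),np.round(s["ee_pos"],4),np.round(s["contact_force"],2),np.round(s["ft_torque"],3),s["width"])
im=read_camera("scene"); t=read_camera("top")
g=lambda a:np.clip(cv2.resize(a,None,fx=4,fy=4,interpolation=cv2.INTER_CUBIC)*1.6,0,255).astype(np.uint8)
cv2.imwrite("pics/s6.png",np.hstack([g(im[90:230,310:410]),g(t[150:290,112:212])]))
E
```

```text
[ 0.319  0.415 -0.088  1.068  0.    -0.424] [0.5433 0.1796 0.2754] [-1.11 -2.44 -2.04] [-0.344  0.327 -0.13 ] 0.6036714585884957
```

View pics/s6.png

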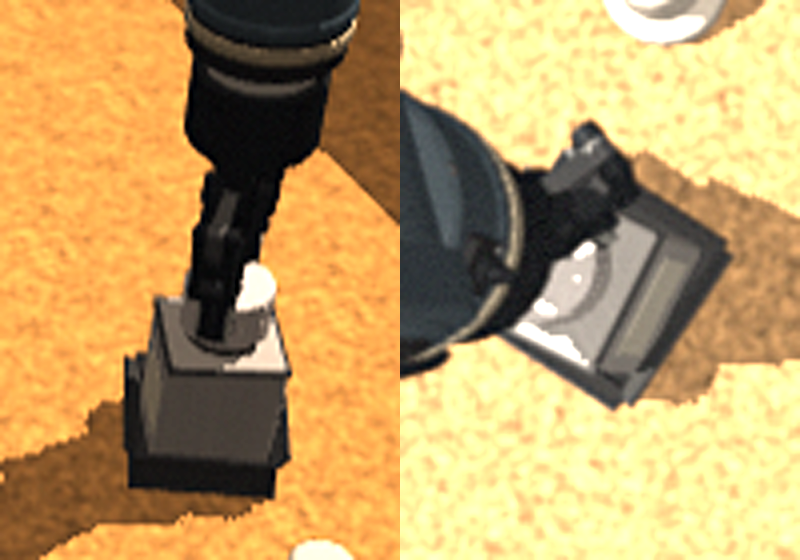

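The thread has let go: the tin's outline is exactly where it was (front edge (165,370)–(288,375)) and the cap has risen with a gap below its rim at (225,350). Lifting straight up.

Call:
play_rows:
  xyz:
    - [0, 0, 1]
    - [0, 0, 2]
    - [0, 0, 3]
    - [0, 0, 3]
    - [0, 0, 4]
    - [0, 0, 4]
    - [0, 0, 4]
    - [0, 0, 3]
    - [0, 0, 0]
    - [0, 0, 0]
  angular:
    - [0, 0, 0]
    - [0, 0, 0]
    - [0, 0, 0]
    - [0, 0, 0]
    - [0, 0, 0]
    - [0, 0, 0]
    - [0, 0, 0]
    - [0, 0, 0]
    - [0, 0, 0]
    - [0, 0, 0]
  gripper: [45, 45, 45, 45, 45, 45, 45, 45, 45, 45]

```text
time: 19.77
ee_pos: [0.5433, 0.1796, 0.2995]
eef_rot: [0.0, -0.363, 0.932, 0.0]
contact_force: [0.7, 0.2, -0.7]
width: 0.607
finger_force: 106.3
```

```bash
python3 - <<'E'
from h import *
s=state(); print(np.round(s["ee_pos"],4),np.round(s["contact_force"],2),np.round(s["ft_torque"],3),s["width"],s["finger_force"])
im=read_camera("scene"); cv2.imwrite("pics/full7s.png",im)
# tin body patch vs the view before the lift (s6 is the same crop, x4, x1.6): front face + base
g=np.clip(cv2.resize(im[90:230,310:410],None,fx=4,fy=4,interpolation=cv2.INTER_CUBIC)*1.6,0,255).astype(np.uint8)
b=cv2.imread("pics/s6.png")[:,:400]
t=b[355:475,130:300]; r=cv2.matchTemplate(g,t,cv2.TM_CCOEFF_NORMED); print(cv2.minMaxLoc(r)[1::2], "expect (130,355)")
print("cap rise: bright cap top rows s6/now",[np.where((x[150:400,245:270]>200).all(2).sum(1)>8)[0][:1]+150 for x in(b,g)])
E
```

```text
[0.5433 0.1796 0.2995] [ 0.75  0.24 -0.73] [ 0.023  0.034 -0.038] 0.6069406188269348 106.3055326603353
(0.9401321411132812, (129, 357)) expect (130,355)
cap rise: bright cap top rows s6/now [array([266]), array([232])]
```

```bash
python3 -c "
from cell import *
print(job_done())"
```

```text
the job is handed in; nothing more can be done
None
```

The tin is standing in the keeper and the cap is off, held level in the gripper about 2 cm above the neck; I handed the job in at about 20 s of 51, and the system returned no verdict.

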